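# Free the blue tape roll from its screw clamp

### The job

The big blue tape roll is locked on the plywood board by a red hold-down strap whose toe hooks down into the roll's core. Push that clamp's T-bar round the way it gives (some of these screws have a left-hand thread, so feel which way it turns) until the strap has risen right off the roll, then slide the roll, flat on the board, towards the board's front edge until no part of it is under the strap. Leave the small black tape roll, the tape measure and the torch where they lie.

Things in the scene. Friction and masses are not known exactly. Their poses are not given: they have to be found in the camera images.
- board: Plywood jig board fixed to the worktop, 300 (x) x 380 (y) x 12 mm; origin at the centre of its underside; its +x points away from the robot (turned up to 17 degrees), its front edge is at its x = -150 mm. Two clamps stand side by side on it, alike in looks; one has a right-hand, the other a left-hand thread, in either order. Both start tight.
- screw_left (a point): Left clamp's screw axis (board x 90, y 95 mm) at the middle of its T-bar, 105 mm above the board's top; axes as the board's. T-bar: level steel rod 12 mm thick, 130 mm long over 18 mm black end balls, centred here in a hub 32 mm wide that ends 14 mm higher; when tight it lies along the board's y. It turns in place and stays where left; friction 0.2 N m (5 N at 42 mm).
- screw_right (a point): The same point of the right clamp (board x 90, y -95 mm). From tight, a T-bar turns one way only, up to 1.75 rad to a stop: one clamp's clockwise, the other's anticlockwise from above; the other way it stops hard at once. Turning lifts the strap 8.5 mm per rad; the toe is above the roll from 1.0 rad, well clear from 1.3 rad.
- bay_left (a point): Middle of the left bay on the board's top (board x -15, y 95 mm), 105 mm in front of the left screw axis. Each red strap is 26 mm wide and 10 mm thick, runs from the screw axis 79 mm forward along the board's -x, underside 50 mm above the board when tight; the 8 mm toe at its tip reaches down to 40 mm. A guide pin behind the screw (30 mm) ends 88 mm above the board.
- bay_right (a point): Middle of the right bay on the board's top (board x -15, y -95 mm), 105 mm in front of the right screw axis.
- blue_roll: Blue tape roll lying flat and loose in one bay (either one), centred in it: 96 mm diameter, 48 mm high, open core about 70 mm wide, about 0.19 kg; origin at the centre of its underside. The toe dips 8 mm into the core near the far rim, so it cannot be drawn forward until that strap is up. Closed fingers fit into the front of the core and can drag the roll by its near rim.
- black_roll: Small black tape roll, 53 mm diameter, 19 mm high, lying loose in the other bay; origin at the centre of its underside. To be left alone.
- tape_measure: Black tape measure, 70 x 73 x 35 mm, loose on the worktop left of the board; origin at the centre of its underside. To be left alone.
- torch: Torch with blue head, 157 mm long, 47 mm thick, loose on the worktop right of the board; origin at the centre of its underside. To be left alone.

How it is judged (in metres and radians):
At the end, for the whole second after the job is handed in: The blue roll lies flat and at rest on the board, its centre over the board and drawn forward by at least 27 mm (board x below -42 mm), so that all of it is in front of the strap's tip; black roll, tape measure and torch are within 30 mm of where they lay (x of blue_roll in the frame of board between -0.15 and -0.042 m and y of blue_roll in the frame of board between -0.19 and 0.19 m and height (world z) of blue_roll between 0.008 and 0.016 m and angle between blue_roll's own z axis and vertical below 0.06 rad and linear speed of blue_roll below 0.01 m/s and distance of each of black_roll, tape_measure, torch from where it was at the start of the episode below 0.03 m); the robot touches nothing.
It fails at once if the blue roll is tipped more than about 14 degrees (levered out rather than slid) (angle between blue_roll's own z axis and vertical above 0.25 rad).
It fails at once if the blue roll is lifted off the board by more than 15 mm (height (world z) of blue_roll above 0.027 m).
It fails at once if the black roll is pushed more than 30 mm (distance of black_roll from where it was at the start of the episode above 0.03 m).
It also fails if it takes over 51 s, if anything falls off the work surface, if the arm or the gripper's body presses on something with over 40 N, if the wrist force passes 120 N, or if a joint passes its speed limit or range.

### The arm

A 6-joint arm with a two-finger parallel gripper is mounted at the origin on a cart in front of the work surface, level with it; the furniture and walls round the work are solid. World frame = base frame: x ahead of the robot, y to its left, z up, the work surface at z = 0. Lengths are in mm, angles in rad, forces in N, time in s.
With the tool pointing down it reaches from about 350 to 725 mm from the base axis. Payload 6 kg.
Tool frame: the origin (TCP) lies midway between the tips of the shut fingers; the grasp point (between the pads) lies 19 mm behind it (ctrl.pinch_z is the distance from the TCP to the grasp point, in mm); z points along the fingers, y is the line along which they close (so a half turn about z gives the same grasp; the last joint's range is limited). The gripper opens to 85 mm and grips with 20 to 120 N. Pads are 22 mm wide; open, the fingers measure 114 mm over their backs; the gripper's body (76 mm by 85 mm) begins 54 mm behind the grasp point. The pads swing forward as they close: fully open they stand 13 mm farther back than shut.
Start: joints at [-1.004, 0.04, 0.085, 0, -1.615, -0.334], TCP at [138.433, -583.789, 231.261] pointing down, gripper open.
Joint ranges: [-2.56, 2.56], [-1.29, 2.01], [-1.08, 1.49], [-3.29, 1.98], [-2.81, -0.18], [-2.99, 2.99]. Speed limits (rad/s): [2.57, 2.57, 3.01, 3.14, 3.14, 3.14].

### API

Orientations are given as a unit quaternion [x, y, z, w].
In Python, from plant import ctrl gives the robot as it stands.
- The arm moves only by the tool steer_hand, called as name([rows], argument=value, ...), one row to a line, values as JSON. Schema: {"type":"object","properties":{"rows":{"type":"array","items":{"type":"array","prefixItems":[{"type":"array","items":{"type":"number"},"minItems":3,"maxItems":3},{"type":"array","items":{"type":"number"},"minItems":3,"maxItems":3}],"minItems":2,"maxItems":2},"minItems":1,"maxItems":8},"finger_gap":{"type":"number"},"squeeze":{"type":"number"},"only":{"type":"string"},"quiet":{"type":"boolean"},"lines":{"type":"string"}},"required":["rows"],"additionalProperties":false}. rows is a list of rows, 1 to 8 of them, each written [[dx, dy, dz], [rx, ry, rz]]: dx, dy, dz in mm, then a rotation vector rx, ry, rz in rad; each row shifts and turns the commanded pose from where the row before left it, along the tool's axes as they then stand; what a row does not reach is not made up. A row lasts 1/10 s, in which the tool goes at most 50 mm and 0.15 rad, less where a joint would pass 70% of its speed; a pose out of reach is approached as far as the arm can. finger_gap is the opening from 0.0 (shut) to 1.0 (fully open), set as the call begins (left out keeps the last). The fingers move at their own pace and stop on an object; squeeze is the grip in N (left out, the last holds). Time passes only in rows, so rows that do not move let the fingers close. The tool returns the time, the measured TCP pose, the force, the opening and the grip force at its end. only (a regular expression) keeps the lines of the reply that match it, lines (a string "A,B") keeps lines A to B, and quiet returns only ok. Input that does not fit is refused with a message, and nothing moves.
- ctrl.sense(): the state, without advancing time (a new reading comes with each control period).
- ctrl.camera(name): name is "side" or "top"; returns the picture (420x560x3 uint8, red, green, blue); there is no depth.
- ctrl.camera_params(name): a dict with "intrinsics" (3x3 intrinsics, pixels), "extrinsics" (4x4, takes a point from world to camera coordinates). Camera axes: x right, y up, looking along -z (the intrinsics and any distortion apply to the point x, -y, -z); pixel columns grow to the right and rows downward; lengths in mm; the calibration is good to about 2 mm. A picture is of the moment at which its call begins. camera_params takes no time and is no camera call.
- ctrl.close_job(): hands the job in; it is judged then, once.
The state is a dict: "time_s": time; "joint_pos": joint angles; "joint_vel": joint speeds; "effort": joint torques, N m; "tool_pos": TCP position; "tool_rot": TCP orientation; "ft_force": force on the tool from outside, world axes, zero at the start; "wrist_torque": the same for the moment, N m; "grip_width": opening from 0.0 (shut) to 1.0 (fully open); "finger_force": force on a finger pad.
Only numpy, scipy, OpenCV 4.12 (cv2) and the standard library are available. Lean on these libraries where they do the work, as an engineer would, in place of code of your own. Each camera call takes 0.05 s, during which the arm holds its last target. There are 200 camera calls.

## Working session

There is one attempt and no reset: what is moved stays moved. The work goes in short steps, Python scripts to look and compute and a tool call to move; the robot and the scene stay as the last step left them, time stands still between calls to the robot, and variables do not carry over. Pictures are saved under pics/ and viewed, at most 10 in all, crops included, and the job is handed in when it is done.

```bash
ls; mkdir -p pics
```

Run:
```python
from plant import ctrl
import cv2,numpy as np
for n in("top","side"):
    cv2.imwrite(f"pics/{n}0.png",ctrl.camera(n)[:,:,::-1])
    p=ctrl.camera_params(n);print(n,np.round(p["intrinsics"],2),np.round(p["extrinsics"],3),[k for k in p])
s=ctrl.sense();print(s["tool_pos"],s["tool_rot"],s["time_s"])
```

```text
pics
plant.py
top [[409.85   0.   279.77]
 [  0.   409.85 207.68]
 [  0.     0.     1.  ]] [[ 1.100000e-02 -1.000000e+00  4.000000e-03 -4.445000e+01]
 [ 9.980000e-01  1.100000e-02  5.400000e-02 -5.484820e+02]
 [-5.400000e-02  4.000000e-03  9.990000e-01 -1.464817e+03]
 [ 0.000000e+00  0.000000e+00  0.000000e+00  1.000000e+00]] ['intrinsics', 'extrinsics']
side [[427.78   0.   283.46]
 [  0.   427.78 210.35]
 [  0.     0.     1.  ]] [[-8.61000e-01 -5.09000e-01  2.60000e-02  4.63083e+02]
 [ 2.31000e-01 -3.44000e-01  9.10000e-01 -2.26074e+02]
 [-4.54000e-01  7.90000e-01  4.13000e-01 -9.07879e+02]
 [ 0.00000e+00  0.00000e+00  0.00000e+00  1.00000e+00]] ['intrinsics', 'extrinsics']
[ 138.41654572 -583.51372236  230.34098869] [-1.16142253e-01  9.93232245e-01  8.08647170e-04 -1.75327917e-04] 0.1
```

View pics/top0.png

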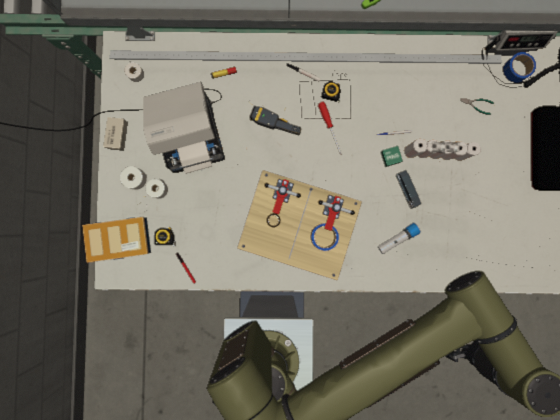

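View pics/side0.png

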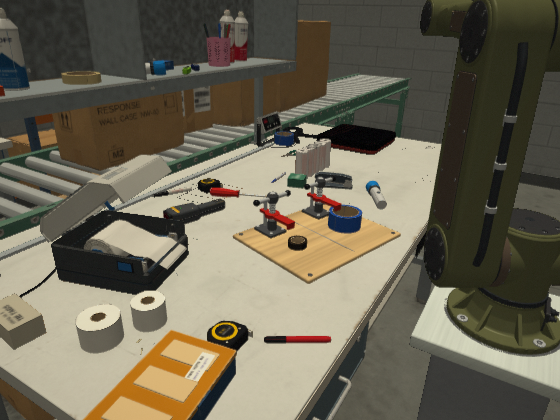

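Top view: board corners are near (262,171), (361,204), (338,279) and (238,247). The blue roll is at (324,236) in the right bay, under the right clamp at about (336,207). The black roll is at (273,220) on the left. The side view agrees: blue roll (345,218), right clamp (320,200).

Create h.py:
```python
import cv2,numpy as np
from plant import ctrl
P={n:ctrl.camera_params(n) for n in("top","side")}
def ray(n,uv):
    K,E=np.array(P[n]["intrinsics"]),np.array(P[n]["extrinsics"]);R,t=E[:3,:3],E[:3,3]
    c=np.linalg.solve(K,[uv[0],uv[1],1])*[1,-1,-1]
    d=R.T@c;return -R.T@t,d/np.linalg.norm(d)
def onz(n,uv,z):
    o,d=ray(n,uv);return o+d*(z-o[2])/d[2]
def tri(a,b):
    (o1,d1),(o2,d2)=ray("top",a),ray("side",b)
    s=np.linalg.lstsq(np.c_[d1,-d2],o2-o1,rcond=None)[0];p,q=o1+s[0]*d1,o2+s[1]*d2
    return (p+q)/2,np.linalg.norm(p-q)
def proj(n,X):
    K,E=np.array(P[n]["intrinsics"]),np.array(P[n]["extrinsics"])
    c=(E[:3,:3]@X+E[:3,3])*[1,-1,-1];u=K@c;return u[:2]/u[2]
def blobs(im,lo,hi,roi,amin=20):
    x0,y0,x1,y1=roi;m=cv2.inRange(cv2.cvtColor(im,cv2.COLOR_RGB2HSV),lo,hi)
    k=np.zeros_like(m);k[y0:y1,x0:x1]=m[y0:y1,x0:x1]
    cs=cv2.findContours(k,cv2.RETR_EXTERNAL,cv2.CHAIN_APPROX_NONE)[0]
    return sorted([c for c in cs if cv2.contourArea(c)>amin],key=cv2.contourArea)[::-1]
```

Run:
```python
from h import *
t=cv2.imread("pics/top0.png")[:,:,::-1].copy();s=cv2.imread("pics/side0.png")[:,:,::-1].copy()
w=blobs(t,(8,50,60),(28,255,255),(225,160,375,290),300)
h=np.vstack(w);r=cv2.minAreaRect(h);c=cv2.boxPoints(r);W=np.array([onz("top",q,12) for q in c])
print("board",c.round(1).tolist(),W.round(1).tolist(),"centre",W.mean(0).round(1))
for n,im,roi in(("top",t,(300,210,350,260)),("side",s,(320,195,370,240))):
    b=blobs(im,(100,100,40),(130,255,255),roi)
    for q in b: print(n,"blue",cv2.contourArea(q),cv2.boundingRect(q),np.round(cv2.minEnclosingCircle(q),1) if 0 else cv2.minEnclosingCircle(q))
    for q in b[:1]:
        if n=="top": print([ (z,onz("top",cv2.minEnclosingCircle(q)[0],z).round(1)) for z in (12,60)])
a=cv2.resize(t[165:260,255:370],None,fx=4,fy=4,interpolation=2);b=cv2.resize(s[170:255,235:385],None,fx=4,fy=4,interpolation=2)[:,:600]
cv2.imwrite("pics/crop_t.png",a[:,:,::-1]);cv2.imwrite("pics/crop_s.png",b[:,:,::-1])
```

```text
board [[236.5, 248.1999969482422], [261.70001220703125, 169.10000610351562], [362.20001220703125, 201.10000610351562], [337.1000061035156, 280.20001220703125]] [[401.5, 115.6, 12.0], [688.9, 28.9, 12.0], [576.5, -336.9, 12.0], [291.2, -246.7, 12.0]] centre [ 489.5 -109.8   12. ]
top blue 62.5 (312, 224, 27, 26) ((324.5625, 236.84375), 13.46406364440918)
[(12, array([ 445.7, -201. ,   12. ])), (60, array([ 446.4, -195.5,   60. ]))]
side blue 465.5 (328, 205, 34, 27) ((344.5, 217.5), 17.7342472076416)
```

View pics/crop_t.png

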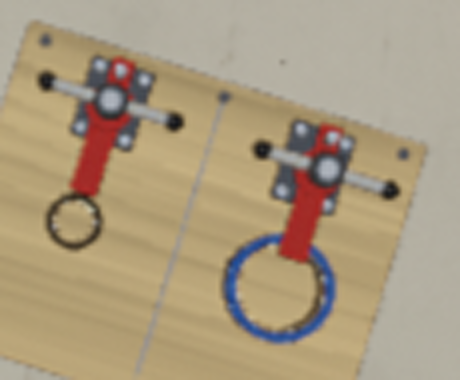

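View pics/crop_s.png

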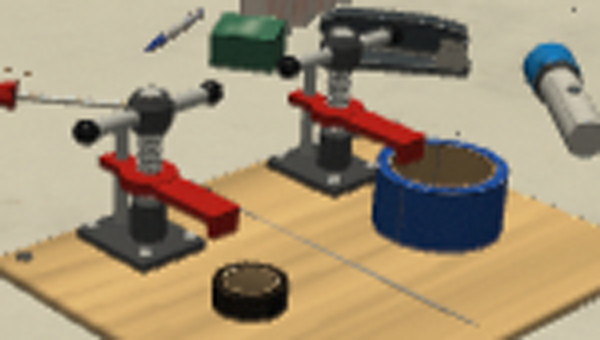

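Right clamp in the top crop: left ball at (262,149), right ball at (391,190), hub at (327,170). Side crop: left ball at (289,65), hub at (342,45). The far ball is hidden against the stapler near (392,33).

Run:
```python
from h import *
T=lambda x,y:(255+x/4-.4,165+y/4-.4);S=lambda x,y:(235+x/4-.4,170+y/4-.4)
lb=tri(T(262,149),S(289,65));hb=tri(T(327,170),S(342,45));print("Lball",lb,"hub",hb)
for z in(117,):
    A=onz("top",T(262,149),z);B=onz("top",T(391,190),z);print("z117 L",A,"R",B,"mid",(A+B)/2,"hubtop",onz("top",T(327,170),131))
    d=A-B;print("bar dir",np.degrees(np.arctan2(d[1],d[0]))-90)
# blue roll height: top centre at z via two views (rim ellipse centre in side crop ~ (442,163))
print("roll top",tri((324.5,236.8),S(442,164)))
C=np.array([489.5,-109.8,12]);a=np.radians(-16.8);R=np.array([[np.cos(a),-np.sin(a)],[np.sin(a),np.cos(a)]])
for p in((90,-95),(-15,-95),(90,95),(-42,-95)): print(p,(C[:2]+R@p).round(1))
```

```text
Lball (array([ 564.50409896, -173.22082735,  118.69396173]), np.float64(0.02178992412330456)) hub (array([ 547.67679735, -227.41024   ,  121.14732112]), np.float64(0.8315032716464897))
z117 L [ 564.6121955  -173.39887709  117.        ] R [ 531.31183799 -282.05329256  117.        ] mid [ 547.96201675 -227.72608483  117.        ] hubtop [ 546.73687225 -226.18634298  131.        ]
bar dir -17.03923160070444
roll top (array([ 447.02139097, -195.02081661,   60.66767337]), np.float64(0.9872497280900878))
(90, -95) [ 548.2 -226.8]
(-15, -95) [ 447.7 -196.4]
(90, 95) [603.1 -44.9]
(-42, -95) [ 421.8 -188.6]
```
Great. Screw axis at (548,-227.2), board yaw -17°, bar z 117. Ball centre at ~57mm from axis; rod exists up to ~47... radius 42 recommended.

Both views agree. The screw axis is at (548,-227) with the bar at z≈117, board yaw is -17°, and the roll centre is at (447,-196) with its top at z≈60. I'll close the fingers and approach above and in front of the left half of the right clamp's bar.

steer_hand([
  [[-34, 21.6, 0], [0, 0, 0]],
  [[-34, 21.6, 0], [0, 0, 0]],
  [[-34, 21.6, 0], [0, 0, 0]],
  [[-34, 21.6, 0], [0, 0, 0]],
  [[-34, 21.6, 0], [0, 0, 0]],
  [[-34, 21.6, 0], [0, 0, 0]],
  [[-34, 21.6, 0], [0, 0, 0]],
], finger_gap=0)

```text
time_s: 0.8
tool_pos: [335.9, -380.3, 231.0]
tool_rot: [-0.116, 0.993, 0.0, -0.0]
ft_force: [0.2, -1.0, -0.1]
grip_width: -0.001
finger_force: 0.0
```

steer_hand([
  [[-34, 21.6, 0], [0, 0, 0]],
  [[-34, 21.6, 0], [0, 0, 0]],
  [[-34, 21.6, 0], [0, 0, 0]],
  [[-34, 21.6, 0], [0, 0, 0]],
  [[-34, 21.6, 0], [0, 0, 0]],
  [[-34, 21.6, 0], [0, 0, 0]],
  [[-34, 21.6, 0], [0, 0, 0]],
])

```text
time_s: 1.5
tool_pos: [532.6, -178.2, 231.0]
tool_rot: [-0.116, 0.993, 0.0, -0.0]
ft_force: [0.6, -0.6, 0.5]
grip_width: 0.003
finger_force: 0.0
```

steer_hand([
  [[0, 0, 0], [0, 0, 0.13]],
  [[0, 0, 0], [0, 0, 0.13]],
  [[0, 0, 0], [0, 0, 0.13]],
  [[0, 0, 0], [0, 0, 0.14]],
  [[0, 0, 0], [0, 0, 0]],
])

```text
time_s: 2.0
tool_pos: [531.7, -179.6, 230.7]
tool_rot: [0.149, 0.989, 0.0, -0.0]
ft_force: [0.9, 0.3, 0.1]
grip_width: 0.001
finger_force: 0.0
```

Create go.py:
```python
import sys
from h import *
from scipy.spatial.transform import Rotation as Q
s=ctrl.sense();R=Q.from_quat(s["tool_rot"]);a=np.radians(-17);u=np.array([np.cos(a),np.sin(a)]);v=np.array([-u[1],u[0]])
o=np.array([489.5,-109.8])
p=s["tool_pos"];print("board xy",(p[:2]-o)@u,(p[:2]-o)@v,"z",p[2],"yaw",np.degrees(np.arctan2(*R.as_matrix()[[1,0],1]))-90,"q",np.round(s["joint_pos"],2),"F",np.round(s["ft_force"],1),"t",s["time_s"])
if len(sys.argv)>3:
    x,y,z=map(float,sys.argv[1:4]);w=o+x*u+y*v
    print("tool delta",R.inv().apply(np.r_[w,z]-p).round(1))
```

```bash
python3 go.py 62 -53 106
```

```text
board xy 60.76116339599665 -54.38937469185063 z 230.7469827118148 yaw -17.090760309349548 q [ 0.03 -0.06 -0.02 -0.   -1.62 -1.9 ] F [0.9 0.3 0.1] t 2.0
tool delta [ -1.4   1.4 124.7]
```

steer_hand([
  [[0, 1, 31], [0, 0, 0]],
  [[0, 0, 31], [0, 0, 0]],
  [[0, 0, 31], [0, 0, 0]],
  [[0, 0, 31], [0, 0, 0]],
  [[0, 0, 0], [0, 0, 0]],
])

```text
time_s: 2.5
tool_pos: [529.2, -178.1, 101.9]
tool_rot: [0.147, 0.989, 0.0, -0.004]
ft_force: [0.4, -0.5, -1.2]
grip_width: 0.001
finger_force: 0.0
```

steer_hand([
  [[-4, 0, 0], [0, 0, 0]],
  [[-4, 0, 0], [0, 0, 0]],
  [[-3, 0, 0], [0, 0, 0]],
  [[-2, 0, 0], [0, 0, 0]],
  [[0, 0, 0], [0, 0, 0]],
])

```text
time_s: 3.0
tool_pos: [543.1, -182.2, 109.5]
tool_rot: [0.148, 0.989, 0.0, -0.002]
ft_force: [-13.0, 6.6, 9.6]
grip_width: -0.002
finger_force: 7.2
```

```bash
python3 go.py
```

```text
board xy 72.45012719302773 -53.54546716369383 z 109.47907483093263 yaw -16.98106357395166 q [ 0.03 -0.01 -0.19 -0.   -1.4  -1.89] F [-13.    6.6   9.6] t 3.0
```

steer_hand([
  [[-2, 0, 0], [0, 0, 0]],
  [[-2, 0, 0], [0, 0, 0]],
  [[0, 0, 0], [0, 0, 0]],
])

```text
time_s: 3.3
tool_pos: [543.4, -182.4, 109.5]
tool_rot: [0.147, 0.989, 0.0, -0.006]
ft_force: [-29.8, 13.9, 18.9]
grip_width: 0.004
finger_force: 16.3
```

```bash
python3 go.py
```

```text
board xy 72.79175341967884 -53.64923517488924 z 109.45829673031004 yaw -16.959856680910164 q [ 0.02  0.   -0.18 -0.   -1.41 -1.89] F [-29.8  13.9  18.9] t 3.3
```

Clockwise is a hard stop (33 N and no motion), so this screw turns anticlockwise. I'll back off, go over to the right end's front side and push that away.

steer_hand([
  [[8, 0, 0], [0, 0, 0]],
  [[8, 0, 0], [0, 0, 0]],
  [[0, 0, -25], [0, 0, 0]],
  [[0, 0, -25], [0, 0, 0]],
  [[0, -28, 0], [0, 0, 0]],
  [[0, -28, 0], [0, 0, 0]],
  [[0, -28, 0], [0, 0, 0]],
  [[0, 0, 0], [0, 0, 0]],
])

```text
time_s: 4.1
tool_pos: [507.8, -261.8, 158.0]
tool_rot: [0.149, 0.989, -0.0, 0.001]
ft_force: [0.4, 0.3, 0.6]
grip_width: 0.001
finger_force: 0.0
```

```bash
python3 go.py 62 -137 105
```

```text
board xy 61.98748618985174 -140.0066529634479 z 157.98971997200343 yaw -17.18124801329901 q [-0.12 -0.03 -0.12  0.   -1.48 -1.75] F [0.4 0.3 0.6] t 4.1
tool delta [ 0.1  3.  53. ]
```

steer_hand([
  [[0, 1, 27], [0, 0, 0]],
  [[0, 1, 26], [0, 0, 0]],
  [[0, 0, 0], [0, 0, 0]],
  [[0, 0, 0], [0, 0, 0]],
])

```text
time_s: 4.5
tool_pos: [509.3, -257.5, 105.2]
tool_rot: [0.148, 0.989, -0.0, 0.0]
ft_force: [-0.8, 0.8, 1.2]
grip_width: -0.0
finger_force: 0.0
```

```bash
python3 go.py
```

```text
board xy 62.15379155112042 -135.42994705295033 z 105.18497600129639 yaw -16.994507668093362 q [-0.12 -0.02 -0.2   0.   -1.38 -1.75] F [-0.8  0.8  1.2] t 4.5
```

steer_hand([
  [[-4, 0, 0], [0, 0, 0]],
  [[-4, 0, 0], [0, 0, 0]],
  [[-5, 0, 0], [0, 0, 0]],
  [[-6.5, -2, 0], [0, 0, -0.15]],
  [[0, 0, 0], [0, 0, 0]],
])

```text
time_s: 5.0
tool_pos: [527.1, -265.5, 104.9]
tool_rot: [0.073, 0.997, -0.0, -0.001]
ft_force: [-3.5, 1.6, 2.3]
grip_width: 0.0
finger_force: 1.9
```

```bash
python3 go.py
```

```text
board xy 81.49530702026432 -137.85986584311266 z 104.88119246047576 yaw -8.335148559112255 q [-0.13  0.04 -0.15  0.   -1.39 -1.59] F [-3.5  1.6  2.3] t 5.0
```

It gives. I'll continue round the arc.

steer_hand([
  [[-6.3, -1.8, 0], [0, 0, -0.15]],
  [[-6.3, -1.8, 0], [0, 0, -0.15]],
  [[-6.3, -1.8, 0], [0, 0, -0.15]],
  [[-6.3, -1.8, 0], [0, 0, -0.15]],
  [[0, 0, 0], [0, 0, 0]],
])

```text
time_s: 5.5
tool_pos: [552.2, -270.7, 104.6]
tool_rot: [-0.224, 0.975, -0.0, -0.001]
ft_force: [-4.6, -0.2, 2.6]
grip_width: 0.002
finger_force: 2.2
```

```bash
python3 go.py
```

```text
board xy 106.99268125556634 -135.55730222806454 z 104.55020140734355 yaw 25.84830236781886 q [-0.13  0.1  -0.08  0.   -1.39 -0.99] F [-4.6 -0.2  2.6] t 5.5
```

steer_hand([
  [[-6.3, -1.8, 0], [0, 0, -0.15]],
  [[-6.3, -1.8, 0], [0, 0, -0.15]],
  [[-6.3, -1.8, 0], [0, 0, -0.15]],
  [[-6.3, -1.8, 0], [0, 0, -0.15]],
  [[-4, -1, 0], [0, 0, -0.1]],
  [[0, 0, 0], [0, 0, 0]],
])

```text
time_s: 6.1
tool_pos: [579.0, -258.0, 104.6]
tool_rot: [-0.543, 0.84, -0.001, -0.0]
ft_force: [-3.1, -3.2, 2.2]
grip_width: 0.003
finger_force: 2.2
```

```bash
python3 go.py
```

```text
board xy 128.9302571944627 -115.54505058930951 z 104.55988547230224 yaw 65.77360045759954 q [-0.1   0.15 -0.03  0.   -1.39 -0.32] F [-3.1 -3.2  2.2] t 6.1
```

Bar is at ≈1.45 rad. Next: back away, rise and look.

steer_hand([
  [[10, 0, 0], [0, 0, 0]],
  [[10, 0, 0], [0, 0, 0]],
  [[0, 0, -30], [0, 0, 0]],
  [[0, 0, -30], [0, 0, 0]],
  [[0, 0, -20], [0, 0, 0.15]],
  [[0, 0, 0], [0, 0, 0.15]],
  [[0, 0, 0], [0, 0, 0.15]],
  [[0, 0, 0], [0, 0, 0.15]],
], quiet=true)

```text
ok
```

steer_hand([
  [[0, 0, 0], [0, 0, 0.15]],
  [[0, 0, 0], [0, 0, 0.15]],
  [[0, 0, 0], [0, 0, 0.15]],
  [[0, 0, 0], [0, 0, 0.15]],
  [[0, 0, 0], [0, 0, 0.15]],
  [[0, 0, 0], [0, 0, 0.09]],
  [[0, 0, 0], [0, 0, 0]],
])

```text
time_s: 7.6
tool_pos: [571.0, -275.9, 184.2]
tool_rot: [0.145, 0.989, 0.0, 0.0]
ft_force: [-0.4, 0.2, 1.1]
grip_width: -0.0
finger_force: 0.0
```

```bash
python3 go.py
```

Run:
```python
from h import *
s=ctrl.camera("side");t=ctrl.camera("top")
cv2.imwrite("pics/c2.png",np.hstack([cv2.resize(x,(400,360),interpolation=2) for x in(s[155:255,270:381],t[170:270,260:371])])[:,:,::-1])
```

```text
board xy 126.46738589423417 -135.01756288155 z 184.22281166903215 yaw -16.647170861201502 q [-0.14  0.13  0.09 -0.   -1.54 -1.73] F [-0.4  0.2  1.1] t 7.6
```

View pics/c2.png

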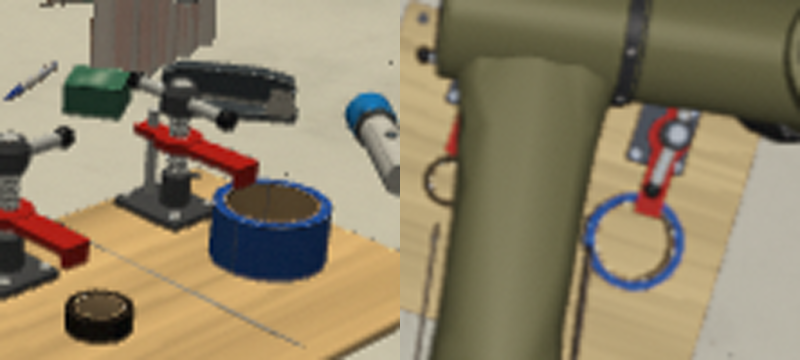

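Side and top views: the bar is turned about 90° and now lies along the strap. The toe has risen clear of the roll's rim, and the roll is still in place. Next I'll go over the front of the core.

steer_hand([
  [[40, 10, 0], [0, 0, 0]],
  [[40, 10, 0], [0, 0, 0]],
  [[40, 10, 0], [0, 0, 0]],
  [[39, 10, 0], [0, 0, 0]],
  [[0, 0, 0], [0, 0, 0]],
  [[0, 0, 0], [0, 0, 0]],
])

```text
time_s: 8.3
tool_pos: [429.8, -191.9, 185.3]
tool_rot: [0.142, 0.99, 0.0, 0.001]
ft_force: [-0.1, -0.2, -0.2]
grip_width: -0.0
finger_force: 0.0
```

Run:
```python
from h import *
t=ctrl.camera("side")
b=blobs(t,(100,100,40),(130,255,255),(315,195,375,245))
print([ (cv2.boundingRect(q),cv2.contourArea(q)) for q in b])
```

```bash
python3 go.py -34 -95 30
```

```text
[((328, 205, 34, 27), 466.5)]
board xy -32.6338162778692 -96.0683315209755 z 184.79647654595323 yaw -16.398225470039975 q [ 0.01 -0.31 -0.32 -0.   -1.56 -1.87] F [-0.3  0.2  0. ] t 8.35
tool delta [  1.6   1.  154.8]
```

Roll unmoved. Go down into the core, checking force.

steer_hand([
  [[1.5, 1, 30], [0, 0, 0]],
  [[0, 0, 30], [0, 0, 0]],
  [[0, 0, 30], [0, 0, 0]],
  [[0, 0, 20], [0, 0, 0]],
  [[0, 0, 0], [0, 0, 0]],
])

```text
time_s: 8.85
tool_pos: [427.1, -190.7, 70.5]
tool_rot: [0.143, 0.99, 0.0, -0.004]
ft_force: [0.5, 0.9, -0.2]
grip_width: 0.004
finger_force: 0.0
```

```bash
python3 go.py -34 -95 30
```

```text
board xy -35.97674604103821 -95.64363854127707 z 70.4663078205927 yaw -16.49138674217174 q [ 0.01 -0.28 -0.5  -0.   -1.36 -1.87] F [ 0.5  0.9 -0.2] t 8.85
tool delta [-2.3  0.7 40.5]
```

steer_hand([
  [[0, 0, 15], [0, 0, 0]],
  [[0, 0, 15], [0, 0, 0]],
  [[0, 0, 14], [0, 0, 0]],
  [[0, 0, 0], [0, 0, 0]],
])

```text
time_s: 9.25
tool_pos: [427.8, -190.6, 28.4]
tool_rot: [0.143, 0.99, 0.0, -0.002]
ft_force: [-0.3, -0.3, 0.0]
grip_width: -0.001
finger_force: 0.0
```

```bash
python3 go.py -84 -95 30
```

```text
board xy -35.38154070351774 -95.2819229806668 z 28.410684641731727 yaw -16.472512639909453 q [ 0.01 -0.25 -0.56 -0.   -1.27 -1.87] F [-0.3 -0.3  0. ] t 9.25
tool delta [48.6  0.7 -1.4]
```

steer_hand([
  [[5, 0, 0], [0, 0, 0]],
  [[5, 0, 0], [0, 0, 0]],
  [[5, 0, 0], [0, 0, 0]],
  [[5, 0, 0], [0, 0, 0]],
  [[5, 0, 0], [0, 0, 0]],
  [[0, 0, 0], [0, 0, 0]],
])

```text
time_s: 9.85
tool_pos: [404.4, -183.4, 30.8]
tool_rot: [0.143, 0.99, 0.0, 0.0]
ft_force: [0.3, -0.4, 0.1]
grip_width: -0.002
finger_force: 0.0
```

steer_hand([
  [[5, 0, 0], [0, 0, 0]],
  [[5, 0, 0], [0, 0, 0]],
  [[5, 0, 0], [0, 0, 0]],
  [[5, 0, 0], [0, 0, 0]],
  [[4, 0, 0], [0, 0, 0]],
  [[0, 0, 0], [0, 0, 0]],
])

```text
time_s: 10.45
tool_pos: [381.0, -176.6, 30.1]
tool_rot: [0.143, 0.99, 0.0, -0.0]
ft_force: [0.6, -0.4, 0.1]
grip_width: 0.001
finger_force: 0.3
```

```bash
python3 go.py
```

```text
board xy -84.19235277102511 -95.5859158101843 z 30.144213345405554 yaw -16.451056089460522 q [ 0.05 -0.41 -0.68 -0.   -1.31 -1.91] F [ 0.6 -0.4  0.1] t 10.45
```

steer_hand([
  [[-3, 0, 0], [0, 0, 0]],
  [[-3, 0, 0], [0, 0, 0]],
  [[0, 0, 0], [0, 0, 0]],
  [[0, 0, -20], [0, 0, 0]],
  [[0, 0, -30], [0, 0, 0]],
  [[0, 0, -40], [0, 0, 0]],
  [[0, 0, -40], [0, 0, 0]],
  [[0, 0, -20], [0, 0, 0]],
])

```text
time_s: 11.25
tool_pos: [388.3, -179.0, 183.9]
tool_rot: [0.143, 0.99, -0.0, 0.002]
ft_force: [1.3, 0.7, -0.6]
grip_width: 0.0
finger_force: 0.0
```

steer_hand([
  [[0, -40, 0], [0, 0, 0]],
  [[0, -40, 0], [0, 0, 0]],
  [[0, -40, 0], [0, 0, 0]],
  [[0, -40, 0], [0, 0, 0]],
  [[0, 0, 0], [0, 0, 0]],
])

```text
time_s: 11.75
tool_pos: [340.2, -335.0, 179.3]
tool_rot: [0.146, 0.989, 0.0, -0.001]
ft_force: [0.2, -0.1, 0.7]
grip_width: 0.007
finger_force: 0.0
```

```bash
python3 - <<'E'
from h import *
s=ctrl.camera("side");t=ctrl.camera("top")
cv2.imwrite("pics/c3.png",np.hstack([cv2.resize(s[155:265,250:400],(400,293),interpolation=2),cv2.resize(t[170:280,230:380],(400,293),interpolation=2)])[:,:,::-1])
for n,im in(("side",s),("top",t)): 
    for q in blobs(im,(100,100,40),(130,255,255),(300,200,385,265)): print(n,cv2.boundingRect(q),cv2.minEnclosingCircle(q))
a=np.radians(-17);u=np.array([np.cos(a),np.sin(a)]);v=np.array([-u[1],u[0]]);o=np.array([489.5,-109.8])
for x in(-42,-55,-60,-65): print(x,proj("top",np.r_[o+x*u-95*v,60]))
E
```

```text
side (339, 209, 35, 29) ((356.0470886230469, 222.62318420410156), 18.200862884521484)
-42 [322.47883373 243.96644078]
-55 [321.36883876 247.53489327]
-60 [320.94163318 248.90828941]
-65 [320.51426944 250.282194  ]
```

View pics/c3.png

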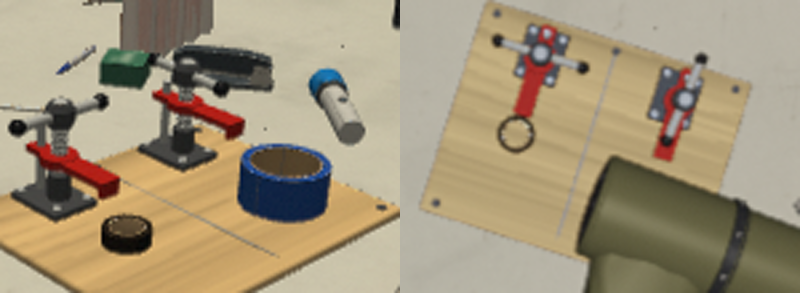

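The roll has been drawn out in front of the strap and lies flat. Black roll and torch look untouched. I'll put a number on the roll's position from its shift in the side view.

Run:
```python
from h import *
a=np.radians(-17);u=np.array([np.cos(a),np.sin(a)]);v=np.array([-u[1],u[0]]);o=np.array([489.5,-109.8])
A=onz("side",(345,218.5),36);B=onz("side",(356.5,223.5),36)
for p in(A,B): print((p[:2]-o)@u,(p[:2]-o)@v)
```

```text
-17.491576003684628 -93.83686335880881
-60.16512157450992 -93.75487173046926
```

```bash
python3 -c "
from plant import ctrl
print(ctrl.close_job())"
```

```text
the job is handed in; nothing more can be done
None
```

I turned the right clamp's T-bar about 1.45 rad anticlockwise and its strap rose off the blue roll; I then slid the roll about 43 mm forward, flat on the board, to board x ≈ -58 mm, and handed the job in at about 12 s without seeing the verdict; I steered clear of the other items, and the last pictures show the black roll and torch in place but not the tape measure.

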